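# Find the full jar of glass discs by weight and show it to the scanner

### The arm

A 6-joint arm with a two-finger parallel gripper is mounted at the origin on the work surface. World frame = base frame: x ahead of the robot, y to its left, z up, the work surface at z = 0. Lengths are in m, angles in degrees, forces in N, time in s.
With the tool pointing down it reaches from about 0.25 to 0.725 m from the base axis. Payload 9.7 kg.
Tool frame: the origin (TCP) lies between the finger pads; the fingertips stand 25 mm ahead of it and the grasp point (between the pads) lies 6 mm ahead of it; z points along the fingers, y is the line along which they close (so a half turn about z gives the same grasp; the last joint's range is limited). The gripper opens to 85 mm and grips with 20 to 120 N. Pads are 22 mm wide; open, the fingers measure 114 mm over their backs; the gripper's body (76 mm by 85 mm) begins 54 mm behind the grasp point. The pads swing forward as they close: fully open they stand 13 mm farther back than shut.
Start: joints at [0, 4.979, 10.078, 95.1, 0, 90], TCP at [0.55, -0, 0.256] pointing down, gripper open.
Joint ranges: [-179.16, 179.16], [-48.56, 103.87], [-65.8, 70.77], [-126.05, 130.52], [-82.76, 87.17], [-180, 180]. Speed limits (degrees/s): [127.2, 127.2, 147.25, 180, 180, 180].

### API

Orientations are given as [roll, pitch, yaw] about the fixed x, y, z axes, in that order (R = Rz(yaw) Ry(pitch) Rx(roll)).
In Python, from workcell import bot, cam, telemetry gives the robot as it stands (bot), with the cameras (cam) and the readings (telemetry).
- The arm moves only by the shell command python3 drive.py FILE [FORCE], which reads ROWS from the file FILE. ROWS is a JSON list that holds a single list of rows (three levels of brackets), with 1 to 5 rows, each of 5 numbers: dx, dy, dz in m, then a turn about the tool's z in degrees, then the finger opening in m; each row is the pose to reach, as a shift and turn from the pose commanded when the command began, along the tool's axes at that moment; what a row does not reach only later rows make up. A row lasts 1/12 s, in which the tool goes at most 0.0417 m and 7.16 degrees, less where a joint would pass 70% of its speed; a pose out of reach is approached as far as the arm can. The fingers move at their own pace and stop on an object; FORCE is the grip in N (left out, the last holds). Time passes only in rows, so rows that do not move let the fingers close. It prints the time, the measured TCP pose, the force, the opening and the grip force at its end. Input that does not fit is refused with a message, and nothing moves.
- telemetry.get_obs(): the state, without advancing time (a new reading comes with each control period).
- cam.camera(name): name is "scene" or "side" or "wrist"; returns the picture (384x512x3 uint8, blue, green, red); there is no depth.
- cam.camera_info(name): a dict with "mtx" (3x3 intrinsics, pixels), "k1" (the pictures are not rectified: a ray, as slopes to the right and down, at radius r is drawn at 1 + k1 r^2 times it, then the intrinsics apply), "extrinsics" (4x4, takes a point from camera to world coordinates). Camera axes: x right, y down, z forward; pixel columns grow to the right and rows downward; lengths in m; the calibration is good to about 2 mm. A picture is of the moment at which its call begins: read the wrist's pose just before it. camera_info takes no time and is no camera call; for the wrist camera it gives the pose at the moment of the call.
- bot.job_done(): hands the job in; it is judged then, once.
The state is a dict: "time": time; "q": joint angles; "qd": joint speeds; "joint_efforts": joint torques, N m; "ee_pos": TCP position; "tcp_rot": TCP orientation; "wrist_force": force on the tool from outside, world axes, zero at the start; "torque": the same for the moment, N m; "opening": finger opening in m; "grasp_force": force on a finger pad.
Only numpy, scipy, OpenCV 4.12 (cv2) and the standard library are available. Lean on these libraries where they do the work, as an engineer would, in place of code of your own. Each camera call takes 0.05 s, during which the arm holds its last target. There are 200 camera calls.

### The job

Two identical white jars of glass discs stand on the bench; one is full, the other nearly used up, and only their weight tells. Lift each jar in turn to feel which is heavier and put the lighter one back upright where it stood; then hold the heavier one up off the bench and upright in front of the scanner, its bar-code label facing the window squarely at label height and a few centimetres away. Finish while still holding it there, motionless, and leave the other things on the bench alone.

Things in the scene. Friction and masses are not known exactly. Their poses are not given: they have to be found in the camera images.
- jar_left: White opaque plastic jar, upright, the left one of two that look alike (+y). Body 56 mm in diameter; fixed screw cap 59 mm in diameter from 78 to 100 mm (the top) above the foot, a good grip from above. Origin at the centre of its underside, z up; label on its +x side. Full it weighs 0.29 to 0.38 kg, nearly empty 0.08 to 0.13 kg; one jar is full, it may be either.
- jar_right: White opaque plastic jar, upright, the right one of two that look alike (-y). Body 56 mm in diameter; fixed screw cap 59 mm in diameter from 78 to 100 mm (the top) above the foot, a good grip from above. Origin at the centre of its underside, z up; label on its +x side. Full it weighs 0.29 to 0.38 kg, nearly empty 0.08 to 0.13 kg; one jar is full, it may be either.
- jar_left_label (a point): Middle of the left jar's bar-code label, a paper label wrapped on the jar's side: 28 mm from the jar's axis along its +x, 40 mm above its foot. At the start the label points away from the robot, within 0.8 rad of world +x. Axes as the jar's.
- jar_right_label (a point): Middle of the right jar's bar-code label, a paper label wrapped on the jar's side: 28 mm from the jar's axis along its +x, 40 mm above its foot. At the start the label points away from the robot, within 0.8 rad of world +x. Axes as the jar's.
- scanner_window (a point): Middle of the scanner's flat upright amber window, 135 mm above the bench. Axes as the scanner's: the window looks along -x (towards the robot, within 0.36 rad), y level along the window, z up. A jar held upright on the -x side with its x axis parallel to this one has its label facing the window.
- scanner: Label scanner fixed at the bench's far side: grey head 78 mm wide, 95 to 177 mm above the bench, black front frame with amber window, black stem, flat black foot 100 x 85 mm, 14 mm thick. Origin on the bench 28 mm behind the window, z up; x points from the window to the back. The foot reaches 40 mm to the front of the origin and 60 mm to the back.
- table: The bench with a grey laminate top; the top is at z = 0.
- tip_box: Bystander, loose: closed pipette-tip box with white base and clear lid, 118 x 78 mm, 64 mm high, between the jars. Origin under its centre.
- open_tip_box: Bystander, loose: open pipette-tip box full of upright tips, 118 x 78 mm, 78 mm high, its clear lid standing open to 107 mm, far to the left. Origin under its centre.
- tube_rack: Bystander, loose: clear acrylic rack of small capped tubes, 200 x 94 mm, 45 mm high, far to the right. Origin under its centre.
- loose_cap: Bystander, loose: small white screw cap lying on the bench, 43 mm in diameter, 14 mm high.
- pipette: Bystander, loose: white and blue hand pipette lying on the bench across the front on the right, 230 mm long, about 26 mm high. Origin near its middle, x along it.
- timer: Bystander, loose: flat grey timer lying on the bench, 74 x 64 mm, 16 mm high.

How it is judged (in metres and radians):
On the way, in this order (a step that is already met when the one before it is completed fails the run):
1. the lighter jar is lifted clear of the bench (30 mm or more) while the heavier stands on it (((height (world z) of jar_left above 0.03 m and angle between jar_left's own z axis and vertical below 0.5 rad and contact force between jar_left and the fingers above 2 N and contact force between jar_right and table between 2.06 and 6 N) or (height (world z) of jar_right above 0.03 m and angle between jar_right's own z axis and vertical below 0.5 rad and contact force between jar_right and the fingers above 2 N and contact force between jar_left and table between 2.06 and 6 N))), for 0.2 s.
2. the heavier jar is lifted clear of the bench (30 mm or more) while the lighter stands on it (((height (world z) of jar_left above 0.03 m and contact force between jar_left and the fingers above 2 N and contact force between jar_right and table between 0.4 and 2.06 N) or (height (world z) of jar_right above 0.03 m and contact force between jar_right and the fingers above 2 N and contact force between jar_left and table between 0.4 and 2.06 N))), for 0.2 s.
At the end, for the whole second after the job is handed in: Fingers alone hold the heavier jar still, upright (0.2 rad), foot over 50 mm up; window 55-165 mm from its axis on the label side, 35 mm sideways, label within 28 mm of window height, square to 0.3 rad. Lighter jar (under 2.06 N on the bench) upright, untouched, within 50 mm of its place (((contact force between jar_right and table between 0.4 and 2.06 N and angle between jar_right's own z axis and vertical below 0.1 rad and distance of jar_right from where it was at the start of the episode below 0.05 m and contact force between jar_right and the fingers below 0.1 N and x of scanner_window in the frame of jar_left between 0.055 and 0.165 m and y of scanner_window in the frame of jar_left between -0.035 and 0.035 m and z of scanner_window in the frame of jar_left between 0.012 and 0.068 m and y of jar_left in the frame of scanner_window between -0.04 and 0.04 m and angle between the x axis of jar_left and the x axis of scanner, either way round below 0.3 rad and angle between jar_left's own z axis and vertical below 0.2 rad and height (world z) of jar_left above 0.05 m and contact force between jar_left and the fingers above 2 N and contact force between jar_left and table below 0.1 N and contact force between jar_left and scanner below 0.1 N and linear speed of jar_left below 0.03 m/s) or (contact force between jar_left and table between 0.4 and 2.06 N and angle between jar_left's own z axis and vertical below 0.1 rad and distance of jar_left from where it was at the start of the episode below 0.05 m and contact force between jar_left and the fingers below 0.1 N and x of scanner_window in the frame of jar_right between 0.055 and 0.165 m and y of scanner_window in the frame of jar_right between -0.035 and 0.035 m and z of scanner_window in the frame of jar_right between 0.012 and 0.068 m and y of jar_right in the frame of scanner_window between -0.04 and 0.04 m and angle between the x axis of jar_right and the x axis of scanner, either way round below 0.3 rad and angle between jar_right's own z axis and vertical below 0.2 rad and height (world z) of jar_right above 0.05 m and contact force between jar_right and the fingers above 2 N and contact force between jar_right and table below 0.1 N and contact force between jar_right and scanner below 0.1 N and linear speed of jar_right below 0.03 m/s))); the arm keeps its last pose, push and grip.
It fails at once if another thing on the bench is pushed out of its place (30 mm) or knocked over (distance of any of tip_box, open_tip_box, tube_rack, loose_cap, pipette, timer from where it was at the start of the episode above 0.03 m or angle between any of tip_box, open_tip_box, tube_rack, loose_cap, pipette, timer's own z axis and vertical above 0.5 rad).
It fails at once if a jar is tipped over (more than 0.8 rad from upright) (angle between any of jar_left, jar_right's own z axis and vertical above 0.8 rad).
It also fails if it takes over 59 s, if anything falls off the work surface, if the arm or the gripper's body presses on something with over 40 N, if the wrist force passes 120 N, or if a joint passes its speed limit or range.

## Working session

There is one attempt and no reset: what is moved stays moved. The work goes in short steps, Python scripts to look and compute and a shell command to move; the robot and the scene stay as the last step left them, time stands still between calls to the robot, and variables do not carry over. Pictures are saved under pics/ and viewed, at most 10 in all, crops included, and the job is handed in when it is done.

```bash
ls; mkdir -p pics; python3 - <<'E'
from workcell import bot, cam, telemetry
import cv2,numpy as np
for n in("scene","side"):
    cv2.imwrite(f"pics/{n}0.png",cam.camera(n)); i=cam.camera_info(n); print(n,i)
print(telemetry.get_obs())
E
```

```text
drive.py
pics
workcell.py
scene {'mtx': array([[429.06202225,   0.        , 253.91978344],
       [  0.        , 429.06202225, 190.20842976],
       [  0.        ,   0.        ,   1.        ]]), 'k1': 0.013489553420067035, 'extrinsics': array([[-0.40580799,  0.69549444, -0.59296489,  1.18707847],
       [ 0.9139261 ,  0.30334622, -0.26966674,  0.28960559],
       [-0.00767806, -0.65135901, -0.75873084,  0.9202182 ],
       [ 0.        ,  0.        ,  0.        ,  1.        ]])}
side {'mtx': array([[460.11456055,   0.        , 259.99512041],
       [  0.        , 460.11456055, 190.59658264],
       [  0.        ,   0.        ,   1.        ]]), 'k1': -0.17186940887606655, 'extrinsics': array([[ 0.76407274, -0.48798948,  0.42197052, -0.07458912],
       [-0.64485489, -0.5968171 ,  0.47746363, -0.73346903],
       [ 0.01884199, -0.6369267 , -0.77069408,  1.28387927],
       [ 0.        ,  0.        ,  0.        ,  1.        ]])}
{'time': 0.1, 'q': array([-8.90285092e-04,  5.00824543e+00,  1.00395463e+01,  9.50989892e+01,
       -1.06111441e-04,  9.00001194e+01]), 'qd': array([ 0.0779838 , -0.01236597,  0.24222417, -0.03309388, -0.13575972,
        0.00909855]), 'joint_efforts': array([ 5.47294949e-04, -5.21561801e+01,  4.65652657e+01,  1.59993977e-02,
       -1.19309320e-06, -5.24902489e-06]), 'ee_pos': array([ 5.49831782e-01, -9.02502797e-06,  2.55656042e-01]), 'tcp_rot': array([-1.79932312e+02,  1.06252421e-04,  8.99989904e+01]), 'wrist_force': array([ 0.18864718, -0.19759614,  0.00168934]), 'torque': array([ 0.02131437,  0.03194016, -0.00794475]), 'grasp_force': 0.0, 'opening': 0.08552327858945034}
```

View pics/scene0.png

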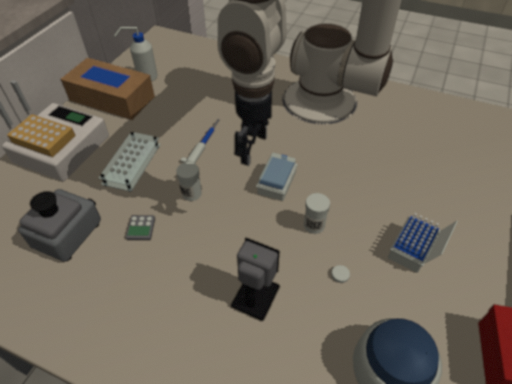

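View pics/side0.png

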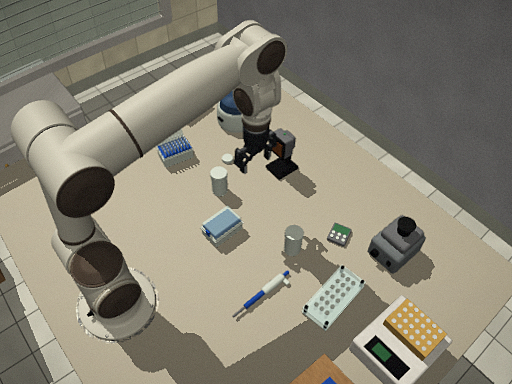

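The scene view shows the right jar's cap at about (189,172), the left jar's cap at (317,201) and the scanner at (258,275). In the side view the left cap is at (219,174), the right cap at (294,233) and the scanner window at about (281,152), partly hidden. I'll zoom in.

```bash
python3 - <<'E'
import cv2,numpy as np
a=cv2.imread("pics/scene0.png");b=cv2.imread("pics/side0.png")
def c(im,x,y):return cv2.resize(im[y:y+72,x:x+64],None,fx=4,fy=4,interpolation=cv2.INTER_CUBIC)
def d(im,x,y):
    o=c(im,x,y)
    for k in range(0,64,8):
        cv2.line(o,(k*4,0),(k*4,4),(0,0,255),1)
    for k in range(0,72,8): cv2.line(o,(0,k*4),(4,k*4),(0,0,255),1)
    return o
cv2.imwrite("pics/m.png",np.vstack([np.hstack([d(a,157,150),d(a,285,180),d(a,225,235)]),np.hstack([d(b,262,215),d(b,187,155),d(b,250,115)])]))
E
```

```text
(no output)
```

View pics/m.png

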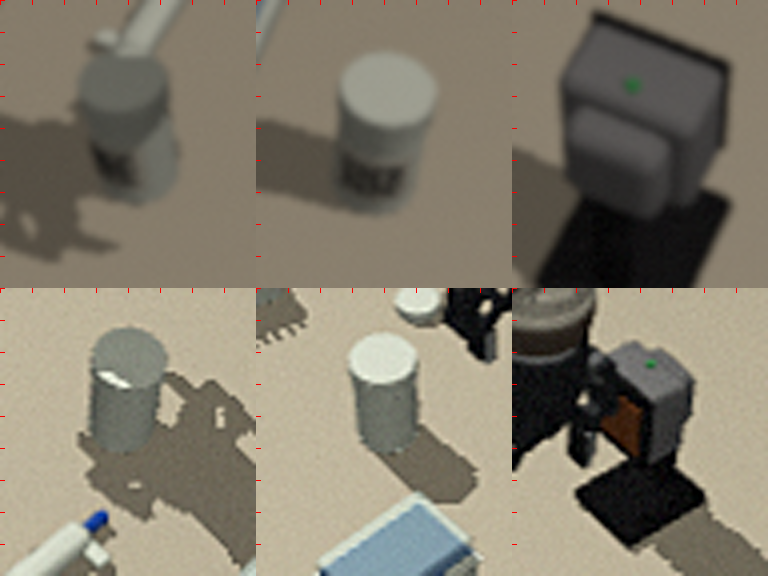

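```bash
cat >h.py <<'E'
import numpy as np,cv2
from workcell import bot, cam, telemetry
def ray(n,p):
    i=cam.camera_info(n);K,k,E=i["mtx"],i["k1"],i["extrinsics"]
    d=np.array([(p[0]-K[0,2])/K[0,0],(p[1]-K[1,2])/K[1,1]]);u=d.copy()
    for _ in range(20):u=d/(1+k*(u@u))
    return E[:3,3],E[:3,:3]@np.array([u[0],u[1],1])
def onz(n,p,z):
    o,d=ray(n,p);return o+d*(z-o[2])/d[2]
def tri(l):
    A=0;b=0
    for n,p in l:
        o,d=ray(n,p);d=d/np.linalg.norm(d);M=np.eye(3)-np.outer(d,d);A=A+M;b=b+M@o
    return np.linalg.solve(A,b)
def cyl(n,p,c,r=.028):   # hit of pixel ray on vertical cylinder: bearing deg, z
    o,d=ray(n,p);f=(o-c)[:2];a=d[:2]@d[:2];b=f@d[:2];D=b*b-a*(f@f-r*r)
    h=o+d*(-b-np.sqrt(max(D,0)))/a;return np.degrees(np.arctan2(*(h-c)[1::-1])),h[2],D>0
E
python3 - <<'E'
from h import *
np.set_printoptions(precision=4,suppress=True)
R=[("scene",(188,170)),("side",(294.2,232.5))];L=[("scene",(318,202.5)),("side",(218.75,172.75))]
for q in(L,R):
    print(tri(q),[onz(n,p,.1) for n,p in q])
cL=np.mean([onz(n,p,.1) for n,p in L],0);cR=np.mean([onz(n,p,.1) for n,p in R],0)
for nm,c,ox,oy,pts in(("L",cL,285-64,180,[(342,178),(402,182),(333,180),(372,180)]),("R",cR,157,150,[(92,165),(138,170),(115,168)])):
    for p in pts: print(nm,p,cyl("scene",(ox+p[0]/4,oy+p[1]/4),c))
a=onz("scene",(246.25,238),.177);b=onz("scene",(279.5,251.25),.177);d=b-a
print("frame",a,b,np.linalg.norm(d),np.degrees(np.arctan2(d[0],-d[1])), "mid",(a+b)/2)
F=[onz("side",p,.014) for p in((266.25,166),(280,179.75),(298.25,166.75))]
print("foot",F,np.linalg.norm(F[0]-F[1]),np.linalg.norm(F[2]-F[1]),[np.degrees(np.arctan2(v[1],v[0])) for v in(F[0]-F[1],F[2]-F[1])])
print("foot c",(F[0]+F[2])/2)
# scene foot corners
for p in((730,205),): print(onz("scene",(225+(p[0]-512)/4,235+p[1]/4),.014))
E
```

```text
[0.5168 0.1564 0.095 ] [array([0.5195, 0.1584, 0.1   ]), array([0.515, 0.151, 0.1  ])]
[ 0.5485 -0.1934  0.095 ] [array([ 0.5514, -0.1892,  0.1   ]), array([ 0.5469, -0.197 ,  0.1   ])]
L (342, 178) (np.float64(-24.39480523149483), np.float64(0.029396197208785946), np.True_)
L (402, 182) (np.float64(61.206791413299804), np.float64(0.029847840126539626), np.True_)
L (333, 180) (np.float64(-40.509907112636945), np.float64(0.018265060334447414), np.True_)
L (372, 180) (np.float64(16.528403657552666), np.float64(0.03969873127864132), np.True_)
R (92, 165) (np.float64(-50.728517750994115), np.float64(0.01930303953600576), np.False_)
R (138, 170) (np.float64(37.559833311425486), np.float64(0.03635337427962371), np.True_)
R (115, 168) (np.float64(5.509937386210591), np.float64(0.037796697810700164), np.True_)
frame [0.7326 0.0641 0.177 ] [0.7349 0.1395 0.177 ] 0.07545773797820914 178.22801480763312 mid [0.7338 0.1018 0.177 ]
foot [array([0.716 , 0.1298, 0.014 ]), array([0.7106, 0.0463, 0.014 ]), array([0.8069, 0.0511, 0.014 ])] 0.08377006478673268 0.09646119914877611 [np.float64(86.25004730540864), np.float64(2.862948176317775)]
foot c [0.7615 0.0905 0.014 ]
[0.7248 0.142  0.014 ]
```

Triangulated tops come out at z 0.095 (they should be 0.100), and the foot is 84×96 mm (should be 85×100), so the calibration is consistent. Jars: L ≈ (0.517, 0.155), R ≈ (0.549, −0.193). Window ≈ (0.729, 0.096), scanner yaw about 0. The tool axes are dx = +y, dy = +x, dz = down. Next I move above the left jar and check with the wrist camera.

```bash
echo '[[[0.04,-0.009,0,0,0.085],[0.08,-0.018,0,0,0.085],[0.12,-0.026,0,0,0.085],[0.155,-0.033,0,0,0.085],[0.155,-0.033,0,0,0.085]]]' > path.dat && python3 drive.py path.dat; echo '[[[0,0,0,0,0.085],[0,0,0,0,0.085]]]' > path.dat && python3 drive.py path.dat
python3 - <<'E'
from h import *
i=cam.camera_info("wrist");print(i); w=cam.camera("wrist");cv2.imwrite("pics/w1.png",w)
E
```

```text
time: 0.52
ee_pos: [0.5156, 0.1598, 0.2558]
tcp_rot: [-179.9, -0.1, 90.3]
wrist_force: [0.0, -0.1, 0.0]
opening: 0.0849
grasp_force: 0.0
time: 0.68
ee_pos: [0.5169, 0.1549, 0.256]
tcp_rot: [-180.0, 0.0, 90.0]
wrist_force: [0.3, 0.5, -0.2]
opening: 0.0848
grasp_force: 0.0
{'mtx': array([[267.95611605,   0.        , 253.92583441],
       [  0.        , 267.95611605, 188.43924695],
       [  0.        ,   0.        ,   1.        ]]), 'k1': -0.01137233028199978, 'extrinsics': array([[ 9.99999198e-01,  1.21513916e-03, -3.57867273e-04,
         5.16568900e-01],
       [ 1.07564726e-03, -9.63764644e-01, -2.66751859e-01,
         2.23395168e-01],
       [-6.69040454e-04,  2.66751260e-01, -9.63765178e-01,
         3.72353665e-01],
       [ 0.00000000e+00,  0.00000000e+00,  0.00000000e+00,
         1.00000000e+00]])}
```

View pics/w1.png

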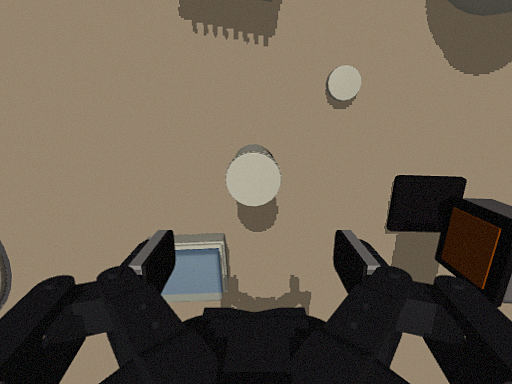

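The wrist view shows the left jar's cap at (253,179.5), 54 px wide, and the scanner foot with corners near (393,176), (465,179), (459,231) and (387,229). The amber window is at about (470,245).

```bash
python3 - <<'E'
from h import *
np.set_printoptions(precision=4,suppress=True)
print("cap",onz("wrist",(253,179.5),.1),onz("wrist",(226,179.5),.1)-onz("wrist",(280,179.5),.1))
w=cv2.imread("pics/w1.png").astype(int)
m=(w[...,2]-w[...,0]>50)&(np.indices(w.shape[:2])[1]>420);ys,xs=np.nonzero(m);print("amber",xs.mean(),ys.mean(),len(xs))
print("window",onz("wrist",(xs.mean(),ys.mean()),.135))
F=[onz("wrist",p,.014) for p in((393,176),(465,179),(387,230))];print(F)
for i in(1,2):
    v=F[i]-F[0];print(np.linalg.norm(v),np.degrees(np.arctan2(v[1],v[0])))
h=cv2.approxPolyDP(cv2.convexHull(np.c_[xs,ys].astype(np.int32)),5,True)[:,0];print(h)
for z,s in((.135,0),):
    pass
E
```

```text
cap [0.5157 0.1571 0.1   ] [-0.0565 -0.      0.    ]
amber 479.8273381294964 247.931654676259 278
window [0.7399 0.0961 0.135 ]
[array([0.7077, 0.1414, 0.014 ]), array([0.8087, 0.1372, 0.014 ]), array([0.7101, 0.0609, 0.014 ])]
0.1010511080227499 -2.3690275191879713
0.08049091524642205 -88.2670174542822
[[483 288]
 [445 257]
 [444 175]
 [500 228]]
```

```bash
echo '[[[0.002,-0.001,0.04,0,0.085],[0.002,-0.001,0.08,0,0.085],[0.002,-0.001,0.12,0,0.085],[0.002,-0.001,0.15,0,0.085],[0.002,-0.001,0.164,0,0.085]]]' > path.dat && python3 drive.py path.dat; echo '[[[0,0,0,0,0.085],[0,0,0,0,0.05],[0,0,0,0,0.05],[0,0,0,0,0.05],[0,0,0,0,0.05]]]' > path.dat && python3 drive.py path.dat 40; echo '[[[0,0,0,0,0.05],[0,0,0,0,0.05],[0,0,0,0,0.05],[0,0,0,0,0.05],[0,0,0,0,0.05]]]' > path.dat && python3 drive.py path.dat
```

```text
time: 1.15
ee_pos: [0.5143, 0.1549, 0.0875]
tcp_rot: [-179.7, 0.1, 89.9]
wrist_force: [-1.0, 0.0, -0.3]
opening: 0.085
grasp_force: 0.0
time: 1.57
ee_pos: [0.517, 0.157, 0.0946]
tcp_rot: [179.8, -0.0, 90.0]
wrist_force: [-2.1, -1.1, 7.8]
opening: 0.0594
grasp_force: 44.1
time: 1.98
ee_pos: [0.5169, 0.157, 0.0946]
tcp_rot: [179.8, -0.0, 90.0]
wrist_force: [-2.3, -1.0, 6.3]
opening: 0.0595
grasp_force: 44.0
```

```bash
echo '[[[0,0,-0.01,0,0.05],[0,0,-0.025,0,0.05],[0,0,-0.04,0,0.05],[0,0,-0.055,0,0.05],[0,0,-0.06,0,0.05]]]' > path.dat && python3 drive.py path.dat; for k in 1 2; do echo '[[[0,0,0,0,0.05],[0,0,0,0,0.05],[0,0,0,0,0.05],[0,0,0,0,0.05],[0,0,0,0,0.05]]]' > path.dat && python3 drive.py path.dat; done; python3 -c "
from h import *
for n in('scene','side'): cv2.imwrite(f'pics/{n}2.png',cam.camera(n))
print(telemetry.get_obs())"
```

```text
time: 2.4
ee_pos: [0.5169, 0.1572, 0.1555]
tcp_rot: [179.8, -0.1, 90.0]
wrist_force: [0.8, -0.3, -2.4]
opening: 0.0591
grasp_force: 44.4
time: 2.82
ee_pos: [0.5157, 0.1569, 0.1514]
tcp_rot: [-179.9, 0.0, 90.0]
wrist_force: [-0.3, -0.1, -2.7]
opening: 0.0592
grasp_force: 44.4
time: 3.23
ee_pos: [0.516, 0.157, 0.1523]
tcp_rot: [-180.0, -0.0, 90.0]
wrist_force: [-0.4, -0.3, -3.2]
opening: 0.059
grasp_force: 44.4
{'time': 3.3333, 'q': array([ 1.69226736e+01,  2.70289941e+00, -3.81800832e+00,  8.34806408e+01,
       -3.37599806e-04,  1.06923789e+02]), 'qd': array([-0.08865963,  0.03042222, -0.05777644,  0.03695349,  0.04727528,
        0.00958621]), 'joint_efforts': array([ 1.12614329e-03, -5.17937279e+01,  4.87287712e+01,  3.39290906e-03,
       -9.29322341e-04, -4.21648593e-06]), 'ee_pos': array([0.51598913, 0.15699095, 0.15228116]), 'tcp_rot': array([-1.79998617e+02,  7.73749044e-04,  8.99988845e+01]), 'wrist_force': array([-0.67778547, -0.69598622, -3.42102153]), 'torque': array([ 0.01167952, -0.01839391,  0.02567182]), 'grasp_force': 44.3880395963788, 'opening': 0.05895513913647179}
```

About 3.2 N hangs on the tool, so the left jar is the full one. I'll put it back and go to the right jar.

```bash
echo '[[[0,0,0.015,0,0.05],[0,0,0.03,0,0.05],[0,0,0.045,0,0.05],[0,0,0.053,0,0.05],[0,0,0.058,0,0.05]]]' > path.dat && python3 drive.py path.dat; echo '[[[0,0,0,0,0.05],[0,0,0.001,0,0.05],[0,0,0.001,0,0.085],[0,0,0.001,0,0.085],[0,0,0.001,0,0.085]]]' > path.dat && python3 drive.py path.dat;  echo '[[[0,0,0,0,0.085],[0,0,0,0,0.085],[0,0,0,0,0.085],[0,0,-0.02,0,0.085],[0,0,-0.05,0,0.085]]]' > path.dat && python3 drive.py path.dat
```

```text
time: 3.75
ee_pos: [0.5155, 0.157, 0.0943]
tcp_rot: [-179.9, -0.0, 90.0]
wrist_force: [-15.2, -1.2, 42.0]
opening: 0.0591
grasp_force: 48.2
time: 4.17
ee_pos: [0.5163, 0.1571, 0.0937]
tcp_rot: [180.0, -0.0, 90.0]
wrist_force: [-0.4, -0.3, -0.0]
opening: 0.0852
grasp_force: 0.0
time: 4.58
ee_pos: [0.5145, 0.1565, 0.141]
tcp_rot: [-179.7, 0.1, 90.0]
wrist_force: [-0.1, 0.2, 1.0]
opening: 0.0849
grasp_force: 0.0
```

```bash
python3 -c "
from h import *
a=cv2.imread('pics/scene2.png')[165:237,285:349]; b=cv2.imread('pics/side2.png')[140:212,187:251]
s=cam.camera('scene');cv2.imwrite('pics/scene3.png',s)
cv2.imwrite('pics/m2.png',cv2.resize(np.hstack([a,b,s[180:252,285:349]]),None,fx=4,fy=4,interpolation=cv2.INTER_CUBIC))"
```

```text
(no output)
```

View pics/m2.png

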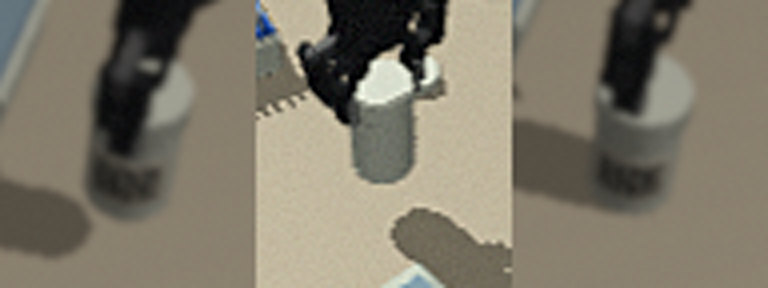

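The left jar stands upright again. On to the right jar at (0.549, −0.193).

```bash
echo '[[[-0.00,0,-0.04,0,0.085],[-0.03,0.003,-0.065,0,0.085],[-0.07,0.007,-0.07,0,0.085],[-0.11,0.011,-0.07,0,0.085],[-0.15,0.015,-0.07,0,0.085]]]' > path.dat && python3 drive.py path.dat; echo '[[[-0.04,0.004,0,0,0.085],[-0.08,0.008,0,0,0.085],[-0.12,0.012,0,0,0.085],[-0.16,0.016,0,0,0.085],[-0.2,0.018,0,0,0.085]]]' > path.dat && python3 drive.py path.dat; echo '[[[0,0,0,0,0.085],[0,0,0,0,0.085],[0,0,0,0,0.085]]]' > path.dat && python3 drive.py path.dat
python3 - <<'E'
from h import *
w=cam.camera("wrist");cv2.imwrite("pics/w2.png",w)
g=cv2.cvtColor(w,cv2.COLOR_BGR2GRAY)
print(cv2.HoughCircles(cv2.GaussianBlur(g,(5,5),0),cv2.HOUGH_GRADIENT,1.5,40,param1=80,param2=25,minRadius=22,maxRadius=45))
E
```

```text
time: 5.05
ee_pos: [0.5313, 0.0057, 0.2144]
tcp_rot: [179.9, 0.0, 90.1]
wrist_force: [0.7, 0.6, -0.3]
opening: 0.0848
grasp_force: 0.0
time: 5.47
ee_pos: [0.549, -0.1951, 0.2134]
tcp_rot: [180.0, 0.0, 90.0]
wrist_force: [1.2, 0.8, -0.1]
opening: 0.0849
grasp_force: 0.0
time: 5.72
ee_pos: [0.5489, -0.1931, 0.2131]
tcp_rot: [-180.0, -0.0, 90.0]
wrist_force: [0.0, 0.0, 0.5]
opening: 0.0852
grasp_force: 0.0
[[[254.25 192.75  32.35]
  [393.75 230.25  42.4 ]
  [183.75 267.75  44.05]
  [ 63.75 317.25  42.4 ]
  [254.25 273.75  37.45]
  [330.75 279.75  37.45]
  [138.75 257.25  35.8 ]
  [447.75 315.75  39.1 ]]]
```

View pics/w2.png

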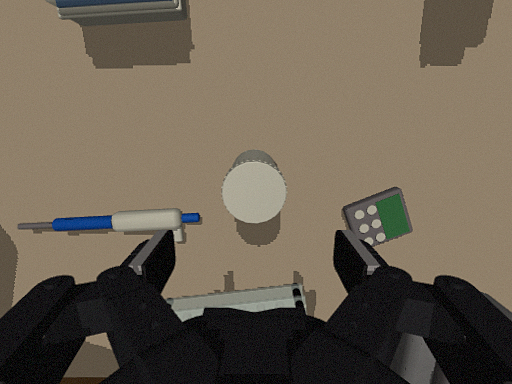

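The cap shows at (254,192), radius 32 px. The pipette lies left of it and the timer right, both below 30 mm, so the fingertips will clear them.

```bash
python3 -c "
from h import *
print(onz('wrist',(254,192),.1))"
```

```text
[ 0.5486975 -0.1906957  0.1      ]
```

```bash
echo '[[[0.002,0,0.035,0,0.085],[0.002,0,0.07,0,0.085],[0.002,0,0.1,0,0.085],[0.002,0,0.115,0,0.085],[0.002,0,0.12,0,0.085]]]' > path.dat && python3 drive.py path.dat; echo '[[[0,0,0,0,0.085],[0,0,0,0,0.05],[0,0,0,0,0.05],[0,0,0,0,0.05],[0,0,0,0,0.05]]]' > path.dat && python3 drive.py path.dat; echo '[[[0,0,0,0,0.05],[0,0,0,0,0.05],[0,0,-0.01,0,0.05],[0,0,-0.025,0,0.05],[0,0,-0.04,0,0.05]]]' > path.dat && python3 drive.py path.dat;echo '[[[0,0,-0.015,0,0.05],[0,0,-0.02,0,0.05],[0,0,-0.02,0,0.05],[0,0,-0.02,0,0.05],[0,0,-0.02,0,0.05]]]' > path.dat && python3 drive.py path.dat; echo '[[[0,0,0,0,0.05],[0,0,0,0,0.05],[0,0,0,0,0.05],[0,0,0,0,0.05],[0,0,0,0,0.05]]]' > path.dat && python3 drive.py path.dat
```

```text
time: 6.18
ee_pos: [0.5477, -0.1889, 0.0902]
tcp_rot: [-179.8, -0.1, 90.1]
wrist_force: [-0.6, 0.0, 0.5]
opening: 0.0846
grasp_force: 0.0
time: 6.6
ee_pos: [0.5499, -0.1912, 0.0958]
tcp_rot: [179.8, 0.1, 90.0]
wrist_force: [-2.6, 0.8, 5.4]
opening: 0.0588
grasp_force: 42.7
time: 7.02
ee_pos: [0.5491, -0.191, 0.135]
tcp_rot: [180.0, 0.0, 90.0]
wrist_force: [0.3, -0.1, -0.1]
opening: 0.059
grasp_force: 43.4
time: 7.43
ee_pos: [0.5487, -0.1909, 0.1525]
tcp_rot: [-179.9, -0.0, 90.0]
wrist_force: [-0.2, 0.1, -1.2]
opening: 0.0592
grasp_force: 43.4
time: 7.85
ee_pos: [0.5489, -0.191, 0.1531]
tcp_rot: [-180.0, -0.0, 90.0]
wrist_force: [0.3, 0.4, -1.1]
opening: 0.0592
grasp_force: 43.4
```

The right jar weighs about 1.1 N, so it is the light one. I'll set it down gently, then regrasp the left.

```bash
echo '[[[0,0,0.015,0,0.05],[0,0,0.03,0,0.05],[0,0,0.043,0,0.05],[0,0,0.048,0,0.05],[0,0,0.052,0,0.05]]]' > path.dat && python3 drive.py path.dat; echo '[[[0,0,0.002,0,0.05],[0,0,0.003,0,0.05],[0,0,0.004,0,0.05],[0,0,0.005,0,0.05],[0,0,0.006,0,0.05]]]' > path.dat && python3 drive.py path.dat; echo '[[[0,0,0,0,0.05],[0,0,0,0,0.085],[0,0,0,0,0.085],[0,0,0,0,0.085],[0,0,0,0,0.085]]]' > path.dat && python3 drive.py path.dat;  echo '[[[0,0,0,0,0.085],[0,0,0,0,0.085],[0,0,-0.02,0,0.085],[0,0,-0.05,0,0.085],[0,0,-0.085,0,0.085]]]' > path.dat && python3 drive.py path.dat; echo '[[[0.03,-0.003,-0.025,0,0.085],[0.07,-0.006,-0.035,0,0.085],[0.11,-0.01,-0.035,0,0.085],[0.15,-0.014,-0.035,0,0.085],[0.19,-0.018,-0.035,0,0.085]]]' > path.dat && python3 drive.py path.dat; echo '[[[0.04,-0.004,0,0,0.085],[0.08,-0.008,0,0,0.085],[0.12,-0.012,0,0,0.085],[0.158,-0.015,0,0,0.085],[0.158,-0.015,0,0,0.085]]]' > path.dat && python3 drive.py path.dat; echo '[[[0,0,0,0,0.085],[0,0,0,0,0.085]]]' > path.dat && python3 drive.py path.dat
python3 -c "
from h import *
for n in('scene','side','wrist'): cv2.imwrite(f'pics/{n}4.png',cam.camera(n))
s=[cv2.imread(f'pics/{n}4.png') for n in('scene','side')]
w=cv2.imread('pics/wrist4.png')
t=np.hstack([cv2.resize(s[0][150:222,157:221],(256,288)),cv2.resize(s[1][215:287,262:326],(256,288)),cv2.resize(w[120:264,190:318],(256,288))])
cv2.imwrite('pics/m3.png',t)"
```

```text
time: 8.27
ee_pos: [0.5486, -0.1909, 0.1003]
tcp_rot: [-179.9, -0.0, 90.0]
wrist_force: [-0.5, 0.1, -1.6]
opening: 0.0589
grasp_force: 43.4
time: 8.68
ee_pos: [0.5493, -0.1911, 0.0958]
tcp_rot: [180.0, 0.0, 90.0]
wrist_force: [-1.9, 0.2, 10.4]
opening: 0.0593
grasp_force: 44.6
time: 9.1
ee_pos: [0.549, -0.191, 0.0953]
tcp_rot: [180.0, 0.0, 90.0]
wrist_force: [-0.6, -0.1, 0.2]
opening: 0.0848
grasp_force: 0.0
time: 9.52
ee_pos: [0.5481, -0.1907, 0.1796]
tcp_rot: [-179.8, -0.1, 90.0]
wrist_force: [1.1, 0.1, 0.2]
opening: 0.085
grasp_force: 0.0
time: 9.93
ee_pos: [0.5306, 0.0005, 0.2157]
tcp_rot: [179.9, -0.0, 90.0]
wrist_force: [0.5, 0.3, -0.7]
opening: 0.0853
grasp_force: 0.0
time: 10.35
ee_pos: [0.5151, 0.1624, 0.2151]
tcp_rot: [-180.0, -0.1, 90.3]
wrist_force: [0.5, -0.1, -0.7]
opening: 0.0848
grasp_force: 0.0
time: 10.52
ee_pos: [0.5159, 0.1569, 0.2152]
tcp_rot: [-180.0, 0.0, 90.0]
wrist_force: [-0.2, -0.9, 0.4]
opening: 0.0851
grasp_force: 0.0
```

View pics/m3.png

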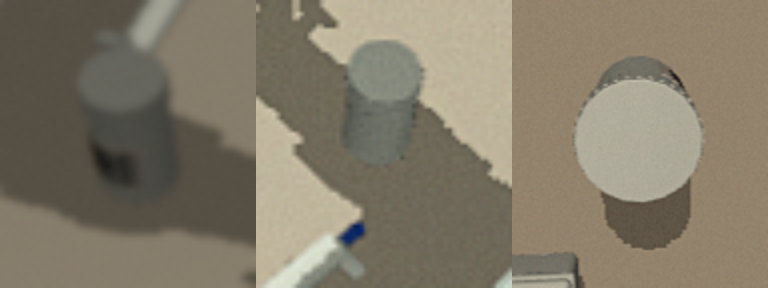

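The right jar is upright and back in place. The wrist view has the left cap at (253,190), under the gripper. Now I grasp and lift it.

```bash
echo '[[[0,0,0.035,0,0.085],[0,0,0.07,0,0.085],[0,0,0.1,0,0.085],[0,0,0.115,0,0.085],[0,0,0.121,0,0.085]]]' > path.dat && python3 drive.py path.dat; echo '[[[0,0,0,0,0.085],[0,0,0,0,0.05],[0,0,0,0,0.05],[0,0,0,0,0.05],[0,0,0,0,0.05]]]' > path.dat && python3 drive.py path.dat; echo '[[[0,0,0,0,0.05],[0,0,0,0,0.05],[0,0,-0.01,0,0.05],[0,0,-0.025,0,0.05],[0,0,-0.04,0,0.05]]]' > path.dat && python3 drive.py path.dat;echo '[[[0,0,-0.015,0,0.05],[0,0,-0.03,0,0.05],[0,0,-0.045,0,0.05],[0,0,-0.056,0,0.05],[0,0,-0.056,0,0.05]]]' > path.dat && python3 drive.py path.dat; echo '[[[-0.01,0.02,0,4,0.05],[-0.02,0.04,0,9,0.05],[-0.03,0.06,0,14,0.05],[-0.042,0.08,0,18,0.05],[-0.05,0.095,0,18,0.05]]]' > path.dat && python3 drive.py path.dat; echo '[[[0,0,0,0,0.05],[0,0,0,0,0.05],[0,0,0,0,0.05],[0,0,0,0,0.05],[0,0,0,0,0.05]]]' > path.dat && python3 drive.py path.dat
python3 -c "
from h import *
for n in('scene','side','wrist'): cv2.imwrite(f'pics/{n}5.png',cam.camera(n))
s=[cv2.imread(f'pics/{n}5.png') for n in('scene','side')]
t=np.hstack([cv2.resize(s[0][185:285,210:310],(400,400),interpolation=cv2.INTER_CUBIC),cv2.resize(s[1][100:200,220:320],(400,400),interpolation=cv2.INTER_CUBIC)])
cv2.imwrite('pics/m4.png',t);print(telemetry.get_obs()['wrist_force'])"
```

```text
time: 11.08
ee_pos: [0.5148, 0.1554, 0.0913]
tcp_rot: [-179.8, 0.1, 89.9]
wrist_force: [-0.5, 0.5, 0.9]
opening: 0.0847
grasp_force: 0.0
time: 11.5
ee_pos: [0.5169, 0.1572, 0.0966]
tcp_rot: [179.8, -0.1, 90.0]
wrist_force: [-1.8, -0.4, 5.6]
opening: 0.0594
grasp_force: 42.8
time: 11.92
ee_pos: [0.5159, 0.157, 0.1356]
tcp_rot: [-180.0, -0.0, 90.0]
wrist_force: [0.0, 0.2, -3.8]
opening: 0.0588
grasp_force: 44.3
time: 12.33
ee_pos: [0.517, 0.1573, 0.1936]
tcp_rot: [179.8, -0.1, 90.0]
wrist_force: [0.3, 0.2, -2.8]
opening: 0.0591
grasp_force: 44.3
time: 12.75
ee_pos: [0.6121, 0.106, 0.1894]
tcp_rot: [-180.0, 0.0, 71.7]
wrist_force: [0.5, 0.0, -4.6]
opening: 0.059
grasp_force: 45.1
time: 13.17
ee_pos: [0.6104, 0.1075, 0.1905]
tcp_rot: [180.0, -0.0, 72.0]
wrist_force: [0.1, -0.1, -3.6]
opening: 0.0591
grasp_force: 46.3
[-0.49542219  0.78687515 -3.10913378]
```

View pics/m4.png

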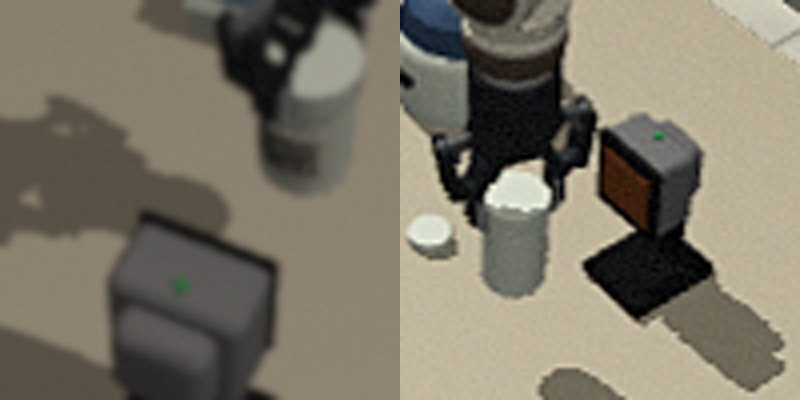

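The jar hangs upright beside the scanner. Its label shows at crop x 268–320, y≈155 in the scene view, and the amber window is centred at about side pixel (276.5,145.5).

```bash
python3 - <<'E'
from h import *
np.set_printoptions(precision=4,suppress=True)
p=telemetry.get_obs()["ee_pos"]; print(p)
for off in((0,0),(.003,.003)):
    c=p.copy();c[:2]+=off
    for q in((268,152),(320,160),(294,155)): print(q,cyl("scene",(210+q[0]/4,185+q[1]/4),c))
b=cv2.imread("pics/side5.png").astype(int)
m=(b[...,2]-b[...,0]>50)&(b[...,2]-b[...,1]>25);m[:120]=0;m[165:]=0;m[:,:262]=0;m[:,290:]=0
ys,xs=np.nonzero(m);print(len(xs),xs.mean(),ys.mean(),onz("side",(xs.mean(),ys.mean()),.135))
# window tangent: fit with columns
cols=np.unique(xs);mid=np.array([ys[xs==c].mean() for c in cols]);print(cols,np.array([np.ptp(ys[xs==c]) for c in cols]))
k=np.polyfit(cols[1:-1],mid[1:-1],1);A,B=[onz("side",(x,np.polyval(k,x)),.135) for x in(cols[0],cols[-1])];d=A-B
print(A,B,"yaw",np.degrees(np.arctan2(d[1],d[0]))-90)
a=onz("scene",(210+145/4,185+213/4),.177);b=onz("scene",(210+277/4,185+265/4),.177);print(a,b,(a+b)/2)
E
```

```text
[0.6107 0.1073 0.1906]
(268, 152) (np.float64(-23.66109998516893), np.float64(0.126981951758109), np.True_)
(320, 160) (np.float64(41.45452888741101), np.float64(0.12978268475953036), np.True_)
(294, 155) (np.float64(10.349926186196218), np.float64(0.13538332539325015), np.True_)
(268, 152) (np.float64(-29.0432419215183), np.float64(0.12962183975995356), np.True_)
(320, 160) (np.float64(36.94964617685282), np.float64(0.1360318651391339), np.True_)
(294, 155) (np.float64(6.3381183144328075), np.float64(0.14007990263566716), np.True_)
26 275.7307692307692 144.6153846153846 [0.7339 0.1045 0.135 ]
[271 272 273 274 275 276 277 279 280 281] [ 7 11  7 10  1  0  6  9 10  1]
[0.7389 0.1358 0.135 ] [0.7243 0.0658 0.135 ] yaw -11.790449151878121
[0.7332 0.0643 0.177 ] [0.7351 0.139  0.177 ] [0.7341 0.1017 0.177 ]
```

```bash
echo '[[[0.000,0.008,0,3,0.05],[0.001,0.016,0,6,0.05],[0.002,0.023,0,8,0.05],[0.002,0.029,0,8,0.05],[0.002,0.029,0,8,0.05]]]' > path.dat && python3 drive.py path.dat; echo '[[[0,0,0,0,0.05],[0,0,0,0,0.05],[0,0,0,0,0.05],[0,0,0,0,0.05],[0,0,0,0,0.05]]]' > path.dat && python3 drive.py path.dat; echo '[[[0,0,0,0,0.05],[0,0,0,0,0.05],[0,0,0,0,0.05],[0,0,0,0,0.05],[0,0,0,0,0.05]]]' > path.dat && python3 drive.py path.dat
python3 -c "
from h import *
for n in('scene','side'): cv2.imwrite(f'pics/{n}6.png',cam.camera(n))
s=[cv2.imread(f'pics/{n}6.png') for n in('scene','side')]
t=np.hstack([cv2.resize(s[0][185:285,210:310],(400,400),interpolation=cv2.INTER_CUBIC),cv2.resize(s[1][100:200,220:320],(400,400),interpolation=cv2.INTER_CUBIC)])
cv2.imwrite('pics/m5.png',t)"
```

```text
time: 13.73
ee_pos: [0.6398, 0.0997, 0.19]
tcp_rot: [180.0, 0.0, 64.1]
wrist_force: [0.9, -0.3, -3.2]
opening: 0.0591
grasp_force: 46.3
time: 14.15
ee_pos: [0.639, 0.1, 0.1905]
tcp_rot: [180.0, -0.0, 64.0]
wrist_force: [-0.1, -0.9, -2.1]
opening: 0.0591
grasp_force: 46.3
time: 14.57
ee_pos: [0.6392, 0.0999, 0.1903]
tcp_rot: [180.0, 0.0, 64.0]
wrist_force: [0.3, 0.6, -3.5]
opening: 0.0588
grasp_force: 46.3
```

View pics/m5.png

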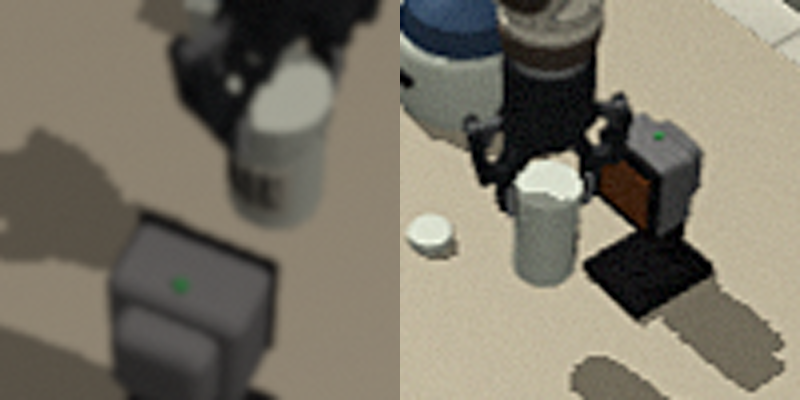

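The label now spans crop x 233–282, y≈190, and faces the window. One last check of its bearing before handing in.

```bash
python3 - <<'E'
from h import *
c=telemetry.get_obs()["ee_pos"].copy()
for o in(0,.003):
    c[:2]+=o
    for q in((234,185),(282,194),(257,190)): print(q,cyl("scene",(210+q[0]/4,185+q[1]/4),c))
E
```

```text
(234, 185) (np.float64(-28.460436811589258), np.float64(0.12474904968113554), np.True_)
(282, 194) (np.float64(32.606828307799574), np.float64(0.13092005711832988), np.True_)
(257, 190) (np.float64(3.62282887963793), np.float64(0.1328586069241341), np.True_)
(234, 185) (np.float64(-34.22280637566961), np.float64(0.12708397520227144), np.True_)
(282, 194) (np.float64(28.631308523837493), np.float64(0.13692593605009562), np.True_)
(257, 190) (np.float64(-0.25868121850072073), np.float64(0.13748603571190132), np.True_)
```

The label bearing is about 0–3° at a height of 0.133–0.137 m, so it is square to the window (yaw about 0 to −5°).

```bash
python3 -c "
from workcell import bot, cam, telemetry
print(bot.job_done())"
```

```text
the job is handed in; nothing more can be done
None
```

The left jar is the full one (about 3.2 N against 1.1 N on the tool). I handed the job in with it held still and upright, its label squarely facing the scanner window about 6 cm away, and the lighter right jar back upright in its place; no verdict was returned.

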